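Load a nozzle into the gauge through its sprung flap

TASK

Load the injector nozzle that is lying on the bench into the nozzle gauge: lay it in the open end of the gauge's channel, pointed end towards the flap, then push it along the channel through the sprung two-leaf flap until its tip comes up against the rubber stop inside. Feel for the stop, whose depth is set differently each time, and press it only gently; then take the hand away upwards so that the flap shuts behind the nozzle. Leave the standing nozzles as they are.

Things in the scene. Friction and masses are not known exactly. Their poses are not given: they have to be found in the camera images.
- lying_nozzle: The only nozzle lying on its side: grey steel, 54 mm long, 60 g; a round collar, 16 to 18 mm across and 17 mm long, at the blunt end, and a 10 mm shank tapering to the tip. Origin: mid-length, at its underside; y axis along it, tip to blunt end (blunt face at y = +27 mm; solid to y = -25 mm at the tip). Top 18 mm above the origin.
- nozzle_grip (a point): Where to grip the lying nozzle: on its axis in the collar, 16 mm from its origin along +y, 9 mm above its underside. The collar is 16 mm wide between the fingers.
- nozzle_tip (a point): The pointed end of the lying nozzle: on its axis, 25 mm from its origin along -y, 9 mm above its underside.
- gauge: Nozzle gauge, fixed to the bench: aluminium plate 275 x 92 x 10 mm, a straight channel along it. Origin on the bench under the middle of the doorway (plane of the shut flap); x along the channel, the way the nozzle is pushed; z up. Channel floor 10 mm above the bench, 22 mm wide, between walls 7 mm thick with tops 15 mm above the bench. Nothing on the gauge is over 52 mm high.
- load_spot (a point): On the channel floor before the flap, x = -40 mm in the gauge's frame, 10 mm above the bench: a good place for the nozzle's origin. The loading channel is open above and at its end and runs from x = -90 mm to the flap at x = 0.
- cover_edge (a point): Near edge of the grey cover that hides the stop: x = 91 mm in the gauge's frame, on the centre line, cover top 52 mm above the bench, reaching to x = 151 mm. Between flap and cover is a chamber open above, 72 mm wide inside, its sides 48 mm high, through which the channel goes on.
- left_leaf (a joint): Flap leaf on an upright pin at y = +29 mm in the gauge's frame: steel plate 2.5 mm thick, 28 mm long from pin to middle, 17 to 45 mm above the bench. 0 = shut across the channel, grows to 1.5 rad as it swings to +x only. Sprung shut (0.04 N m shut, 0.12 at 1 rad): the leaves resist with 3 to 10 N and rub on what passes, and the fingers must follow the nozzle in.
- right_leaf (a joint): The mirror image of the left leaf, on a pin at y = -29 mm; 0 = shut, grows to 1.5 rad towards +x. The leaves can shut behind the nozzle only when its blunt end is at least 29 mm past the doorway.
- stop_block: Dark steel end block, 32 x 80 x 41 mm; origin at its front face, fixed at x = 150 mm, 10 mm above the bench: it does not tell the stop's depth. The stop is a 19 mm rubber pad on a set screw before it, its face anywhere from 90 to 125 mm past the doorway. The rubber yields 1 mm per 3 N and creeps back. 2 to 8 N is a proper touch; over 20 N spoils the setting.
- standing_nozzle_1: A nozzle standing upright on its collar, 18 mm across, 54 mm high; origin at the middle of its underside. Leave it standing.
- standing_nozzle_2: Another nozzle standing upright on its collar, 18 mm across, 54 mm high; origin at the middle of its underside. Leave it standing.
Mind the look-alikes: they are no part of the job. What is shaped like the lying_nozzle but pink, purple or turquoise is not meant.

How it is judged:
On the way, in this order (a step that is already met when the one before it is completed fails the run):
1. the nozzle lies in the channel before the shut flap, pointed end towards it (x of lying_nozzle in the frame of gauge below -0.024 m and x of nozzle_tip in the frame of gauge above -0.05 m and y of lying_nozzle in the frame of gauge between -0.008 and 0.008 m and z of lying_nozzle in the frame of gauge between 0.006 and 0.015 m and angle between the y axis of lying_nozzle and the x axis of gauge, either way round below 0.2 rad and value of joint each of left_leaf, right_leaf below 0.08 rad), for 0.1 s.
2. the nozzle is between the two leaves and holds them open (x of lying_nozzle in the frame of gauge below 0.03 m and x of nozzle_tip in the frame of gauge above 0.015 m and y of lying_nozzle in the frame of gauge between -0.008 and 0.008 m and z of lying_nozzle in the frame of gauge between 0.006 and 0.015 m and angle between the y axis of lying_nozzle and the x axis of gauge, either way round below 0.2 rad and value of joint each of left_leaf, right_leaf above 0.3 rad), for 0.1 s.
3. the nozzle is pressed against the rubber stop (more than 1 N) (contact force between lying_nozzle and stop_block above 1 N and x of nozzle_tip in the frame of gauge above 0.08 m and y of lying_nozzle in the frame of gauge between -0.008 and 0.008 m and z of lying_nozzle in the frame of gauge between 0.006 and 0.015 m and angle between the y axis of lying_nozzle and the x axis of gauge, either way round below 0.2 rad), for 0.1 s.
At the end, for the whole second after the job is handed in: The nozzle has been pushed against the stop and lies at rest flat in the channel behind the flap (origin more than 57 mm past the doorway, tip foremost and more than 80 mm past it, within 8 mm of the centre line and 0.2 rad of its direction), and both leaves are shut (within 0.08 rad) (x of lying_nozzle in the frame of gauge above 0.057 m and x of nozzle_tip in the frame of gauge above 0.08 m and y of lying_nozzle in the frame of gauge between -0.008 and 0.008 m and z of lying_nozzle in the frame of gauge between 0.006 and 0.015 m and angle between the y axis of lying_nozzle and the x axis of gauge, either way round below 0.2 rad and value of joint each of left_leaf, right_leaf below 0.08 rad and linear speed of lying_nozzle below 0.02 m/s); the robot touches nothing.
It fails at once if the stop is pressed with more than 20 N (contact force between anything else and stop_block above 20 N).
It fails at once if a standing nozzle is knocked over or shifted more than 30 mm (angle between any of standing_nozzle_1, standing_nozzle_2's own z axis and vertical above 0.5 rad or distance of any of standing_nozzle_1, standing_nozzle_2 from where it was at the start of the episode above 0.03 m).
It also fails if it takes over 64 s, if anything falls off the work surface, if the arm or the gripper's body presses on something with over 40 N, if the wrist force passes 120 N, or if a joint passes its speed limit or range.

ROBOT

A 7-joint arm with a two-finger parallel gripper is mounted at the origin on a cart in front of the work surface, level with it; the furniture and walls round the work are solid. World frame = base frame: x ahead of the robot, y to its left, z up, the work surface at z = 0. Lengths are in m, angles in rad, forces in N, time in s.
With the tool pointing down it reaches from about 0.4 to 0.85 m from the base axis. Payload 4.5 kg.
Tool frame: the origin (TCP) lies on the centre line of the jaws, within the pads' length; the fingertips stand 8 mm ahead of it and the grasp point (between the pads) lies 11 mm behind it; z points along the fingers, x is the direction in which the jaws open and shut, and the axes are right-handed (so a half turn about z gives the same grasp; the last joint's range is limited). The gripper opens to 88 mm and grips with 3 to 60 N. Pads are 18 mm wide; open, the fingers measure 123 mm over their backs; the gripper's body (75 mm by 187 mm) begins 45 mm behind the grasp point.
Start: joints at [-1.313, 0.689, -0.195, 1.565, 0.157, 0.902, -0.215], TCP at [0.139, 0.609, 0.247] pointing down, gripper open.
Joint ranges: [-3.01, 3.01], [-0.46, 2.08], [-1.47, 1.51], [0.13, 2.56], [-1, 4.14], [0.04, 2.09], [-2.66, 2.66]. Speed limits (rad/s): [2.57, 2.57, 3.14, 3.14, 3.14, 3.14, 3.14].

INTERFACE

Orientations are given as a unit quaternion [x, y, z, w].
In Python, from plant import r gives the robot as it stands.
- The arm moves only by the shell command python3 -m pendant 'ROWS' [FORCE]. ROWS is JSON, a list of rows, each a list of 3 entries, a list of its own where there are three numbers: the turn, a rotation vector about the tool's x, y, z in rad, then the shift along the tool's x, y, z in m, then the opening, from 0 (shut) to 1 (fully open). In form: [[[wx, wy, wz], [tx, ty, tz], claw], ...]. A call has 1 to 10 rows; each row is the pose to reach, as a shift and turn from the pose commanded when the call began, along the tool's axes at that moment; what a row does not reach only later rows make up. A row lasts 1/10 s, in which the tool goes at most 50 mm and 8.59 degrees, less where a joint would pass 70% of its speed; a pose out of reach is approached as far as the arm can. A call with a gripper value outside its range is refused whole. The fingers move at their own pace and stop on an object; FORCE is the grip in N (left out, the last holds). Time passes only in rows, so rows that repeat a pose let the fingers close. It gives the time, the measured TCP pose, the force and the opening at its end, in the units of the state.
- r.get_state(): the state, without advancing time (a new reading comes with each control period).
- r.snapshot(name): name is "scene" or "top" or "wrist"; returns a dict with "image" (420x560x3 uint8, red, green, blue), "mtx" (3x3 intrinsics, pixels), "R" (3x3) and "t" (3): a world point X has camera coordinates R X + t; the wrist camera has in their place "T_tool_cam" (4x4, takes a point from camera to tool coordinates, whose origin is the TCP and whose axes are the tool frame's). Camera axes: x right, y down, z forward; pixel columns grow to the right and rows downward; lengths in m; the calibration is good to about 2 mm. A picture is of the moment at which its call begins: read the wrist's pose just before it. There is no depth.
- r.finish_job(): hands the job in, once; it reports no verdict.
The state is a dict: "clock": time; "q": joint angles; "qd": joint speeds; "joint_torque": joint torques, N m; "tool_pos": TCP position; "eef_rot": TCP orientation; "contact_force": force on the tool from outside, world axes, zero at the start; "moment": the same for the moment, N m; "opening": opening from 0.0 (shut) to 1.0 (fully open).
Only numpy, scipy, OpenCV 4.12 (cv2) and the standard library are available. Lean on these libraries where they do the work, as an engineer would, in place of code of your own. Each camera call takes 0.05 s, during which the arm holds its last target. There are 200 camera calls.

## Working session

There is one attempt and no reset: what is moved stays moved. The work goes in short steps, Python scripts to look and compute and a shell command to move; the robot and the scene stay as the last step left them, time stands still between calls to the robot, and variables do not carry over. Pictures are saved under pics/ and viewed, about 8 in all and at most 12, crops included, and the job is handed in when it is done.

```bash
mkdir -p pics; ls
python3 - <<'E'
from plant import r
import cv2,numpy as np
for n in("top","scene"):
    s=r.snapshot(n); cv2.imwrite(f"pics/{n}0.png",s["image"][:,:,::-1]); np.savez(f"{n}0.npz",**s); print(n,s["mtx"],s["R"],s["t"])
st=r.get_state(); print(st)
E
```

```text
pics
top [[437.89321961   0.         283.31784727]
 [  0.         437.89321961 213.73602012]
 [  0.           0.           1.        ]] [[-0.00814853 -0.99984367 -0.01569193]
 [-0.98731768  0.01053255 -0.15840727]
 [ 0.15854778  0.01420213 -0.98724916]] [0.06841801 0.54577186 1.10608513]
scene [[392.07622934   0.         278.12126214]
 [  0.         392.07622934 208.4548486 ]
 [  0.           0.           1.        ]] [[-0.52954619 -0.84818891  0.0125058 ]
 [-0.35169776  0.2061105  -0.91314136]
 [ 0.7719388  -0.4879488  -0.40745117]] [0.32334678 0.25190896 0.49603839]
{'clock': 0.1, 'q': array([-1.31322085,  0.68988934, -0.19453836,  1.56620111,  0.15731318,
        0.90247495, -0.21508378]), 'qd': array([ 0.00074004, -0.00265303, -0.00065376, -0.0019552 , -0.0012496 ,
       -0.00010311,  0.00166103]), 'joint_torque': array([-4.09225162e-03, -5.28496921e+01, -1.27171721e+00, -1.53836900e+01,
       -5.25436399e-02,  1.99527909e-03,  5.64465859e-05]), 'tool_pos': array([0.138611  , 0.60889568, 0.24600777]), 'eef_rot': array([ 7.81602358e-01,  6.23776506e-01, -5.81607673e-04,  5.34549238e-04]), 'contact_force': array([-0.37949325, -0.29434708,  0.05558671]), 'moment': array([-0.00709849,  0.01128439, -0.01480076]), 'opening': 0.9942487520762023}
```

View pics/top0.png

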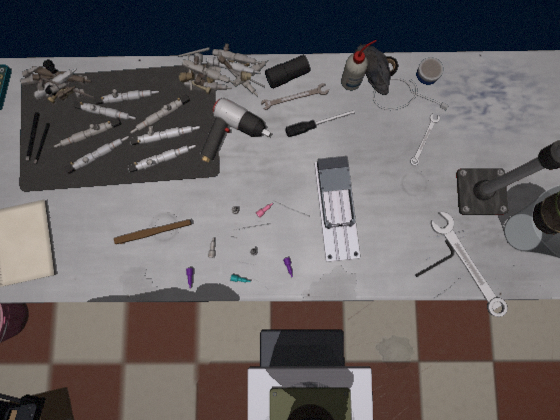

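View pics/scene0.png

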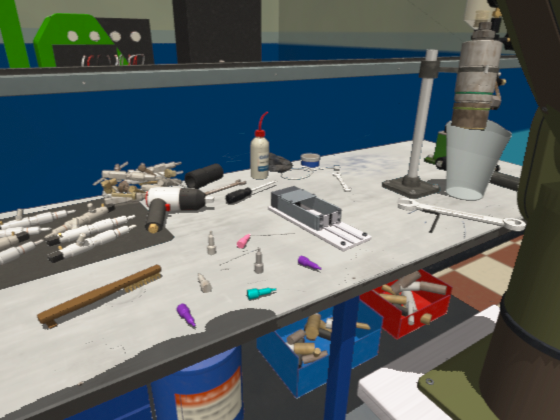

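The top view shows the grey lying nozzle at about (212,246), the standing ones at (236,209) and (254,251), and the gauge from (352,258), its open end, to (333,160), its cover end. Next I'll enlarge that area.

```bash
cat > h.py <<'E'
import numpy as np,cv2
from scipy.spatial.transform import Rotation as Rot
from plant import r
def ray(s,uv,z,st=None):
    d=np.linalg.inv(s["mtx"])@np.array([uv[0],uv[1],1.])
    if "R" in s:
        R=np.array(s["R"]);o=-R.T@s["t"];d=R.T@d
    else:
        Rt=Rot.from_quat(st["eef_rot"]).as_matrix();T=np.array(s["T_tool_cam"])
        d=Rt@T[:3,:3]@d;o=st["tool_pos"]+Rt@T[:3,3]
    return o+d*(z-o[2])/d[2]
def proj(s,X,st=None):
    if "R" in s: c=np.array(s["R"])@X+s["t"]
    else:
        Rt=Rot.from_quat(st["eef_rot"]).as_matrix();T=np.array(s["T_tool_cam"])
        c=T[:3,:3].T@(Rt.T@(np.array(X)-st["tool_pos"])-T[:3,3])
    p=np.array(s["mtx"])@c; return p[:2]/p[2]
E
python3 - <<'E'
from h import *
s=dict(np.load("top0.npz"));im=s["image"][:,:,::-1]
a=cv2.resize(im[195:285,180:280],None,fx=4,fy=4,interpolation=cv2.INTER_CUBIC)
b=cv2.resize(im[150:265,305:370],None,fx=4,fy=4,interpolation=cv2.INTER_CUBIC)
o=np.zeros((460,660,3),np.uint8);o[:360,:400]=a;o[:460,400:660]=b
cv2.imwrite("pics/crop.png",o)
for n,p,z in[("noz",(212,246),.009),("st1",(236,209),.03),("st2",(254,251),.03),("gopen",(343,260),.01),("gend",(333,160),.05)]:print(n,ray(s,p,z))
E
```

```text
noz [0.46639813 0.25584783 0.009     ]
st1 [0.56279127 0.18964485 0.03      ]
st2 [0.45036667 0.14128626 0.03      ]
gopen [ 0.42579334 -0.09364991  0.01      ]
gend [ 0.68880295 -0.07016052  0.05      ]
```

View pics/crop.png

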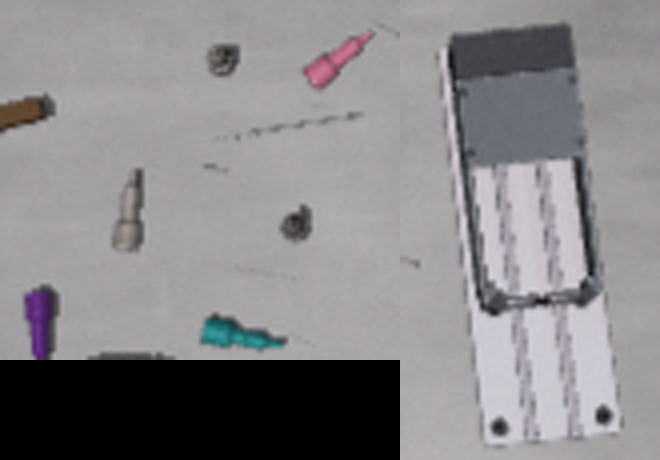

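The crop shows the nozzle's blunt end at about (212,257) and its tip at (214.5,238), so it points away from the robot as the gauge does. The flap pins are at about (328.7,225) and (352,223).

```bash
python3 - <<'E'
from h import *
s=dict(np.load("top0.npz"))
c=lambda x,y:(305+(x-400)/4,150+y/4)
P={k:ray(s,p,z) for k,p,z in[("nl",c(485,443),.01),("nr",c(620,432),.01),("fl",c(447,50),.01),("pl",c(495,300),.047),("pr",c(588,292),.047),("blunt",(212,257),.009),("tip",(214.5,238),.009),("covL",c(468,165),.052),("covR",c(584,157),.052)]}
for k,v in P.items():print(k,v.round(4))
ang=lambda a,b:np.degrees(np.arctan2(*(P[b]-P[a])[[1,0]]))
print(ang("nl","fl"),ang("nl","nr"),ang("pl","pr"),ang("covL","covR"),"noz",ang("blunt","tip"))
E
python3 -m pendant '[[[0,0,0],[-0.034,0.05,0.006],1],[[0,0,0],[-0.068,0.1,0.012],1],[[0,0,0],[-0.102,0.15,0.018],1],[[0,0,0],[-0.136,0.2,0.024],1],[[0,0,0],[-0.17,0.25,0.03],1],[[0,0,0],[-0.204,0.3,0.036],1],[[0,0,0],[-0.238,0.35,0.04],1],[[0,0,0],[-0.272,0.397,0.046],1],[[0,0,0],[-0.272,0.397,0.046],1],[[0,0,0],[-0.272,0.397,0.046],1]]' 20
```

```text
nl [ 0.4242 -0.0492  0.01  ]
nr [ 0.4307 -0.1388  0.01  ]
fl [ 0.6938 -0.0295  0.01  ]
pl [ 0.5149 -0.0549  0.047 ]
pr [ 0.5196 -0.1154  0.047 ]
blunt [0.437  0.2553 0.009 ]
tip [0.4879 0.2495 0.009 ]
covL [ 0.6038 -0.0389  0.052 ]
covR [ 0.6083 -0.1151  0.052 ]
4.190256293638043 -85.87484457999273 -85.62746199645287 -86.62824395324571 noz -6.54430284238814
clock: 1.1
tool_pos: [0.4676, 0.2521, 0.2001]
eef_rot: [0.783, 0.622, -0.001, 0.001]
contact_force: [1.0, 0.3, -0.8]
opening: 1.004
```

Run:
```python
from h import *
st=r.get_state();s=r.snapshot("wrist");np.savez("w1.npz",**s,tool_pos=st["tool_pos"],eef_rot=st["eef_rot"])
print(s["T_tool_cam"].round(3),st["tool_pos"],st["clock"])
im=s["image"][:,:,::-1];cv2.imwrite("pics/w1.png",im)
for X in[(.437,.2553,.009),(.4879,.2495,.009)]:print(proj(s,X,st))
```

```text
[[ 1.     0.002  0.001  0.001]
 [-0.002  0.953  0.304 -0.08 ]
 [-0.001 -0.304  0.953 -0.137]
 [ 0.     0.     0.     1.   ]] [0.46761413 0.25206076 0.20008103] 1.1
[275.37361809 158.76855831]
[280.7349318  204.62811327]
```

View pics/w1.png

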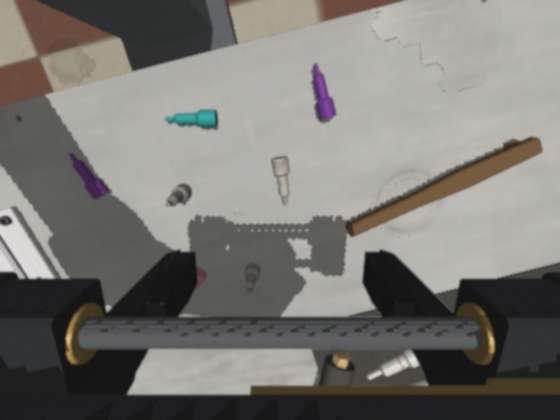

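The wrist view shows the nozzle's collar centred near (281,165), its blunt face at (280,156.5) and its tip at (285.5,204).

Run:
```python
from h import *
s=dict(np.load("w1.npz"));st=s
b=ray(s,(280,156.5),.009,st);t=ray(s,(285.7,204),.009,st)
print(b,t,np.linalg.norm(b-t),np.degrees(np.arctan2(*(t-b)[[1,0]])))
g=b+(t-b)/np.linalg.norm(t-b)*.011
R=Rot.from_quat(st["eef_rot"]).as_matrix();print("grip",g,"in tool",R.T@(g-st["tool_pos"]),"tool x ang",np.degrees(np.arctan2(R[1,0],R[0,0])))
```

```text
[0.43576145 0.26062423 0.009     ] [0.48842276 0.25504087 0.009     ] 0.05295646775436112 -6.052109118300872
grip [0.44670014 0.25946446 0.009     ] in tool [ 0.00289698 -0.02214879  0.19106336] tool x ang 76.93954886740563
```

```bash
python3 -m pendant '[[[0,0,-0.122],[0.002,-0.026,0.05],0.6],[[0,0,-0.122],[0.002,-0.026,0.1],0.6],[[0,0,-0.122],[0.002,-0.026,0.1],0.6],[[0,0,-0.122],[0.002,-0.026,0.1],0.6],[[0,0,-0.122],[0.002,-0.026,0.1],0.6]]' 30
python3 - <<'E'
from h import *
st=r.get_state();s=r.snapshot("wrist");np.savez("w2.npz",**s,tool_pos=st["tool_pos"],eef_rot=st["eef_rot"])
im=s["image"][:,:,::-1];cv2.imwrite("pics/w2.png",im)
for X in[(.4358,.2606,.009),(.4884,.2550,.009)]:print(proj(s,X,st))
E
```

```text
clock: 1.65
tool_pos: [0.4418, 0.2645, 0.1024]
eef_rot: [0.742, 0.67, 0.001, 0.0]
contact_force: [0.2, 0.1, -0.8]
opening: 0.598
[272.10944523 209.07118362]
[272.21671112 269.20418562]
```

View pics/w2.png

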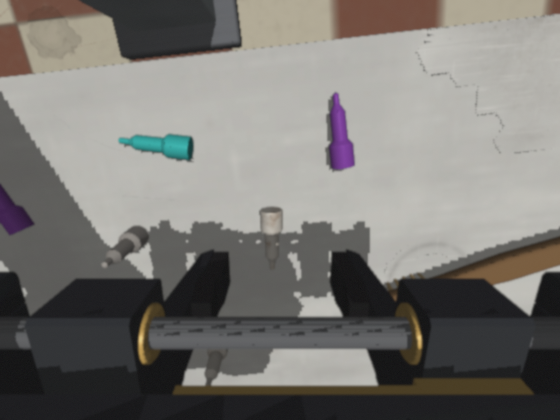

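The nozzle appears at (271,208.5)–(272,267), within 1–2 px of the prediction. I'll descend and grip.

```bash
python3 -m pendant '[[[0,0,0],[-0.0045,0.001,0.03],0.6],[[0,0,0],[-0.0045,0.001,0.06],0.6],[[0,0,0],[-0.0045,0.001,0.08],0.6],[[0,0,0],[-0.0045,0.001,0.087],0.6],[[0,0,0],[-0.0045,0.001,0.087],0.6],[[0,0,0],[-0.0045,0.001,0.087],0.6]]' 30; python3 -m pendant '[[[0,0,0],[0,0,0],0.3],[[0,0,0],[0,0,0],0.1],[[0,0,0],[0,0,0],0.1],[[0,0,0],[0,0,0],0.1],[[0,0,0],[0,0,0],0.1],[[0,0,0],[0,0,0],0.1],[[0,0,0],[0,0,0],0.1]]' 30
```

```text
clock: 2.3
tool_pos: [0.4421, 0.2599, 0.0152]
eef_rot: [0.742, 0.67, 0.001, 0.0]
contact_force: [-0.4, 0.4, 0.3]
opening: 0.599
clock: 3.0
tool_pos: [0.441, 0.2592, 0.0138]
eef_rot: [0.742, 0.67, -0.0, 0.0]
contact_force: [0.3, -0.2, 2.4]
opening: 0.178
```

```bash
python3 -m pendant '[[[0,0,0],[0,0,-0.04],0.1],[[0,0,0],[0,0,-0.08],0.1],[[0,0,-0.03],[-0.04,0.01,-0.11],0.1],[[0,0,-0.06],[-0.08,0.02,-0.13],0.1],[[0,0,-0.09],[-0.125,0.035,-0.14],0.1],[[0,0,-0.12],[-0.17,0.047,-0.15],0.1],[[0,0,-0.15],[-0.215,0.06,-0.16],0.1],[[0,0,-0.1745],[-0.26,0.072,-0.17],0.1],[[0,0,-0.1745],[-0.3,0.084,-0.18],0.1],[[0,0,-0.1745],[-0.342,0.094,-0.185],0.1]]' 30
python3 -m pendant '[[[0,0,0],[0,0,0],0.1],[[0,0,0],[0,0,0],0.1],[[0,0,0],[0,0,0],0.1]]'
python3 - <<'E'
from h import *
st=r.get_state();s=r.snapshot("wrist");np.savez("w3.npz",**s,tool_pos=st["tool_pos"],eef_rot=st["eef_rot"])
im=s["image"][:,:,::-1];cv2.imwrite("pics/w3.png",cv2.resize(im,(800,600)))
g=np.array([.517,-.087,0]);Rz=Rot.from_euler('z',4.15,degrees=True).as_matrix()
for X in[(-.09,.011,.015),(-.09,-.011,.015),(0,.029,.047),(0,-.029,.047),(0,.011,.015),(0,-.011,.015)]:print(X,proj(s,g+Rz@X,st)*800/560)
E
```

```text
clock: 4.0
tool_pos: [0.5002, -0.0924, 0.1993]
eef_rot: [0.681, 0.732, 0.0, 0.0]
contact_force: [1.2, 0.5, -0.9]
opening: 0.18
clock: 4.3
tool_pos: [0.4995, -0.0889, 0.1985]
eef_rot: [0.68, 0.733, 0.0, -0.001]
contact_force: [-0.0, -0.3, 0.1]
opening: 0.173
(-0.09, 0.011, 0.015) [414.31359233 168.25988561]
(-0.09, -0.011, 0.015) [382.79529056 168.11532122]
(0, 0.029, 0.047) [440.01417431 305.18136507]
(0, -0.029, 0.047) [356.06782839 304.87666552]
(0, 0.011, 0.015) [412.57028374 291.66897783]
(0, -0.011, 0.015) [383.6267243 291.5612064]
```

View pics/w3.png

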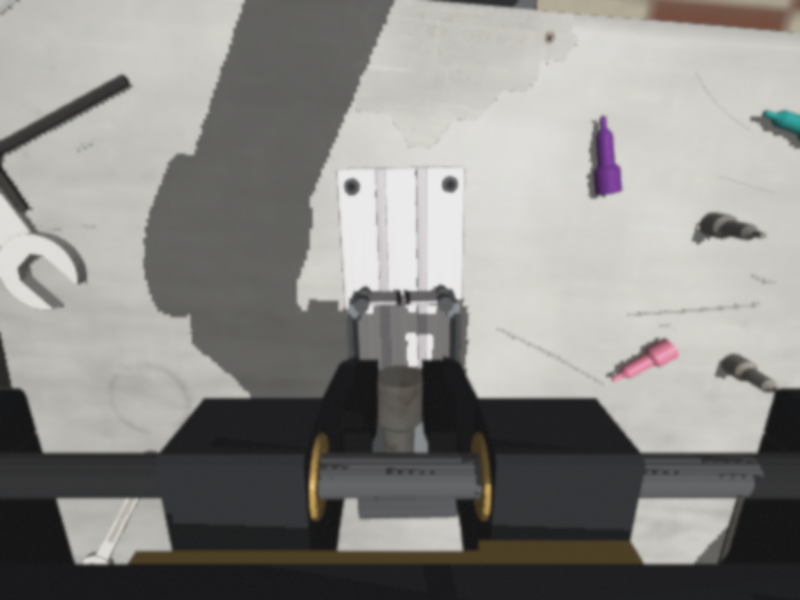

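The wrist view shows the nozzle held straight in the jaws, with its axis near column 399.5. The plate's near corners are at (338,170) and (464,167), the channel between columns 386 and 416, and the leaves meet at about (402,297).

Run:
```python
from h import *
s=dict(np.load("w3.npz"));st=s;k=560/800
g=np.array([.517,-.087,0]);Rz=Rot.from_euler('z',4.15,degrees=True).as_matrix()
im=cv2.cvtColor(cv2.resize(s["image"],(800,600)),cv2.COLOR_RGB2GRAY)
for v in(178,200,220,240,260,275):
    print(v,' '.join(f"{x}" for x in im[v-1:v+2,330:472].mean(0).astype(int)[::3]))
for n,p,z in[("nl",(338,170),.01),("nr",(464,167),.01),("pinR",(363,293),.045),("pinL",(443,290),.045),("mid",(402,297),.045),("nozblunt",(400,368),.2)]:
    X=ray(s,np.array(p)*k,z,st);print(n,X.round(4),(Rz.T@(X-g)).round(4))
R=Rot.from_quat(st["eef_rot"]).as_matrix();print(R.round(3),st["tool_pos"])
```

```text
178 206 205 196 228 233 223 192 170 179 218 233 234 234 234 232 211 208 214 212 231 234 234 234 234 234 234 234 234 225 198 213 215 213 233 234 234 234 226 172 125 113 132 186 230 226 208 217 218
200 202 204 197 213 233 234 234 234 234 234 234 234 234 234 233 218 205 211 211 224 233 234 234 234 234 234 234 234 223 188 211 214 213 232 234 234 234 234 234 234 234 234 234 234 226 215 217 217
220 203 204 203 191 227 234 233 233 234 234 234 234 234 234 234 209 190 208 207 214 233 233 234 234 234 234 234 234 226 186 208 213 215 233 234 234 234 234 234 234 234 234 234 233 218 211 217 217
240 202 204 204 188 208 232 233 233 234 234 234 233 233 234 234 228 194 204 208 219 232 233 234 234 234 234 234 234 230 203 207 212 215 233 234 234 234 234 234 234 234 234 234 233 214 208 213 213
260 207 207 207 206 200 228 233 232 233 234 234 233 233 234 234 232 214 201 206 205 230 233 233 234 234 234 234 234 232 207 204 210 216 233 234 234 234 234 234 234 234 233 233 233 217 210 209 209
275 207 206 205 205 203 224 232 231 233 234 233 233 233 234 233 232 208 196 205 202 230 232 233 233 234 234 234 234 232 202 201 208 211 233 234 234 233 233 233 234 234 233 233 232 213 210 210 210
nl [ 0.4319 -0.1363  0.01  ] [-0.0885 -0.043   0.01  ]
nr [ 0.423  -0.0473  0.01  ] [-0.0909  0.0464  0.01  ]
pinR [ 0.5108 -0.1117  0.045 ] [-0.008  -0.0242  0.045 ]
pinL [ 0.5044 -0.0569  0.045 ] [-0.0104  0.0309  0.045 ]
mid [ 0.5116 -0.0847  0.045 ] [-0.0052  0.0027  0.045 ]
nozblunt [ 0.4882 -0.0884  0.2   ] [-0.0288  0.0007  0.2   ]
[[-0.075  0.997 -0.001]
 [ 0.997  0.075  0.001]
 [ 0.001 -0.001 -1.   ]] [ 0.49948885 -0.08891444  0.19849637]
```

Run:
```python
from h import *
s=dict(np.load("w3.npz"));st=s;k=560/800
A=[ray(s,np.array(p)*k,.015,st) for p in((401.2,178),(402.,220),(403,275))]
d=A[2]-A[0];print(A,np.degrees(np.arctan2(d[1],d[0])))
R=Rot.from_quat(st["eef_rot"]).as_matrix();print("tool fwd",np.degrees(np.arctan2(R[1,1],R[0,1])))
# held nozzle axis in the picture: collar edges
im=cv2.cvtColor(cv2.resize(s["image"],(800,600)),cv2.COLOR_RGB2GRAY)
for v in(385,400,415,425,440):print(v,im[v,370:430:2])
for z in(.1985,.2):print(ray(s,np.array((400,400))*k,z,st))
```

```text
[array([ 0.43368755, -0.0911571 ,  0.015     ]), array([ 0.46286645, -0.08829333,  0.015     ]), array([ 0.50371986, -0.08431969,  0.015     ])] 5.576243875348633
tool fwd 4.289683269784312
385 [24 21 24 36 63 80 81 80 81 80 78 76 76 75 73 69 66 65 67 69 71 73 74 76
 79 75 53 29 22 21]
400 [22 21 22 31 58 77 82 85 87 88 88 88 89 89 85 81 81 80 79 77 76 79 83 85
 83 74 48 25 22 23]
415 [22 21 22 31 61 81 87 89 91 92 93 92 91 90 89 87 86 86 88 88 88 87 86 84
 82 73 47 27 21 21]
425 [ 23  22  25  40  63  75  80  85  89  92  93  94  95  96  96  96  95  93
  91  89  87  86  89  98 116 122  96  49  23  22]
440 [ 29  41  62  73  74  73  73  73  79  86  90  93  95  97  97  97  97  94
  90  86  83  86 113 134 138 137 136 126  93  49]
[ 0.50138713 -0.0873311   0.1985    ]
[ 0.50049956 -0.08740449  0.2       ]
```

```bash
python3 -m pendant '[[[0,0,-0.009],[0.0016,-0.042,0.01],0.1],[[0,0,-0.009],[0.0016,-0.042,0.05],0.1],[[0,0,-0.009],[0.0016,-0.042,0.09],0.1],[[0,0,-0.009],[0.0016,-0.042,0.125],0.1],[[0,0,-0.009],[0.0016,-0.042,0.145],0.1],[[0,0,-0.009],[0.0016,-0.042,0.15],0.1],[[0,0,-0.009],[0.0016,-0.042,0.15],0.1],[[0,0,-0.009],[0.0016,-0.042,0.15],0.1]]'
python3 - <<'E'
from h import *
st=r.get_state();s=r.snapshot("wrist")
print(st["tool_pos"],st["eef_rot"],st["contact_force"])
a=s["image"][:,:,::-1][90:350,150:410]
b=r.snapshot("scene")["image"][:,:,::-1][170:260,240:380]
o=np.zeros((520,800,3),np.uint8);o[:520,:420]=cv2.resize(a,(520,520))[:,50:470];o[:244,420:800]=cv2.resize(b,(380,244),interpolation=cv2.INTER_CUBIC)
cv2.imwrite("pics/w4.png",o)
E
```

```text
clock: 5.15
tool_pos: [0.4584, -0.0913, 0.0495]
eef_rot: [0.677, 0.736, 0.001, 0.0]
contact_force: [-0.1, 0.2, -0.9]
opening: 0.18
[ 0.45838018 -0.09129062  0.04952276] [6.77244529e-01 7.35757720e-01 5.54329736e-04 3.43467238e-04] [-0.14140749  0.21940692 -0.87484628]
```

View pics/w4.png

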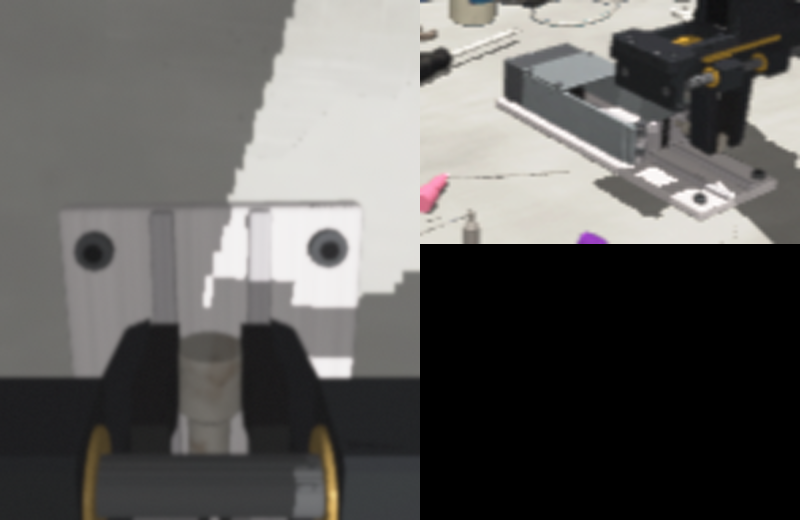

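The nozzle collar (centre at column 210) lines up with the channel (edges 175 and 248, centre 211.5), about 0.5 mm off. I'll lower it in.

```bash
python3 -m pendant '[[[0,0,0],[0.0005,0,0.01],0.1],[[0,0,0],[0.0005,0,0.018],0.1],[[0,0,0],[0.0005,0,0.022],0.1],[[0,0,0],[0.0005,0,0.023],0.1],[[0,0,0],[0.0005,0,0.023],0.1],[[0,0,0],[0.0005,0,0.023],0.1]]'; python3 -m pendant '[[[0,0,0],[0,0,0.0005],0.1],[[0,0,0],[0,0,0.001],0.1],[[0,0,0],[0,0,0.001],0.1],[[0,0,0],[0,0,0.001],0.1]]'
```

```text
clock: 5.85
tool_pos: [0.4579, -0.0915, 0.0259]
eef_rot: [0.678, 0.735, 0.0, 0.0]
contact_force: [0.2, 0.6, 0.2]
opening: 0.177
clock: 6.25
tool_pos: [0.4578, -0.0915, 0.0247]
eef_rot: [0.678, 0.735, 0.0, 0.0]
contact_force: [0.0, -0.6, 0.4]
opening: 0.176
```

```bash
python3 -m pendant '[[[0,0,0],[0,0.004,0],0.1],[[0,0,0],[0,0.008,0],0.1],[[0,0,0],[0,0.012,0],0.1],[[0,0,0],[0,0.016,0],0.1],[[0,0,0],[0,0.02,0],0.1],[[0,0,0],[0,0.024,0],0.1],[[0,0,0],[0,0.028,0],0.1],[[0,0,0],[0,0.032,0],0.1],[[0,0,0],[0,0.036,0],0.1],[[0,0,0],[0,0.04,0],0.1]]' 40
python3 -m pendant '[[[0,0,0],[0,0.004,0],0.1],[[0,0,0],[0,0.008,0],0.1],[[0,0,0],[0,0.012,0],0.1],[[0,0,0],[0,0.012,0],0.1],[[0,0,0],[0,0.012,0],0.1]]' 40
python3 - <<'E'
from h import *
s=r.snapshot("top");im=s["image"][:,:,::-1]
b=r.snapshot("scene")["image"][:,:,::-1][150:260,240:380]
o=np.zeros((520,800,3),np.uint8);o[:500,:325]=cv2.resize(im[145:270,300:381],(325,500),interpolation=cv2.INTER_CUBIC);o[:366,330:796]=cv2.resize(b,(466,366),interpolation=cv2.INTER_CUBIC)
cv2.imwrite("pics/t5.png",o)
E
```

```text
clock: 7.25
tool_pos: [0.4969, -0.0885, 0.0244]
eef_rot: [0.678, 0.735, -0.001, -0.001]
contact_force: [-3.4, 0.3, -1.6]
opening: 0.176
clock: 7.75
tool_pos: [0.5085, -0.0868, 0.0246]
eef_rot: [0.677, 0.736, -0.001, -0.001]
contact_force: [-6.2, 0.4, 1.5]
opening: 0.176
```

View pics/t5.png

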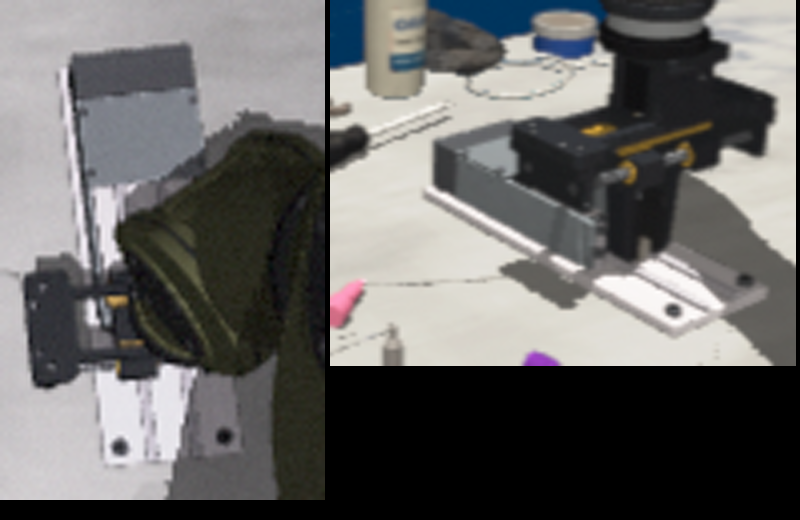

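The flap leaves are resisting with about 6 N, as expected, and the nozzle is between them. I'll carry on.

```bash
python3 -m pendant '[[[0,0,0],[0,0.003,0],0.1],[[0,0,0],[0,0.006,0],0.1],[[0,0,0],[0,0.009,0],0.1],[[0,0,0],[0,0.012,0],0.1],[[0,0,0],[0,0.015,0],0.1],[[0,0,0],[0,0.018,0],0.1],[[0,0,0],[0,0.02,0],0.1],[[0,0,0],[0,0.02,0],0.1]]'
python3 -m pendant '[[[0,0,0],[0,0.003,0],0.1],[[0,0,0],[0,0.006,0],0.1],[[0,0,0],[0,0.009,0],0.1],[[0,0,0],[0,0.012,0],0.1],[[0,0,0],[0,0.015,0],0.1],[[0,0,0],[0,0.018,0],0.1],[[0,0,0],[0,0.018,0],0.1]]'
```

```text
clock: 8.65
tool_pos: [0.5107, -0.0871, 0.0239]
eef_rot: [0.678, 0.735, -0.014, -0.011]
contact_force: [-35.3, 2.0, 25.7]
opening: 0.174
clock: 9.35
tool_pos: [0.5122, -0.0872, 0.0236]
eef_rot: [0.678, 0.735, -0.027, -0.02]
contact_force: [-61.9, 4.4, 53.2]
opening: 0.175
```

The fingers have jammed in the doorway, with 62 N at the wrist. I'll back off at once.

```bash
python3 -m pendant '[[[0,0,0],[0,-0.03,0],0.1],[[0,0,0],[0,-0.038,0],0.1],[[0,0,0],[0,-0.042,0],0.1],[[0,0,0],[0,-0.042,0],0.1],[[0,0,0],[0,-0.042,0],0.1]]'
python3 - <<'E'
from h import *
print(r.get_state())
s=r.snapshot("wrist");cv2.imwrite("pics/w6.png",cv2.resize(s["image"][:,:,::-1][100:380,130:430],(800,600)[:2] if 0 else (642,600)))
E
```

```text
clock: 9.85
tool_pos: [0.5084, -0.0869, 0.0251]
eef_rot: [0.677, 0.736, 0.002, 0.001]
contact_force: [-1.6, 1.8, 5.8]
opening: 0.176
{'clock': 9.85, 'q': array([ 0.19906531,  0.93413543, -0.19610162,  2.02834191,  0.7098752 ,
        0.24100884,  1.03989979]), 'qd': array([ 0.00357365,  0.00060061,  0.00196972,  0.00323219,  0.00017656,
       -0.00525949,  0.00078173]), 'joint_torque': array([ 7.74916951e-01, -4.87341285e+01, -1.84607171e-01, -4.08777505e+00,
        1.15044843e-02,  1.40147335e-01, -1.28830061e-01]), 'tool_pos': array([ 0.5083931, -0.086898 ,  0.0250625]), 'eef_rot': array([0.67739187, 0.73561937, 0.0016882 , 0.00124672]), 'contact_force': array([-1.60324766,  1.75467171,  5.84768267]), 'moment': array([0.3130257 , 0.11151285, 0.1509704 ]), 'opening': 0.17623846401795823}
```

View pics/w6.png

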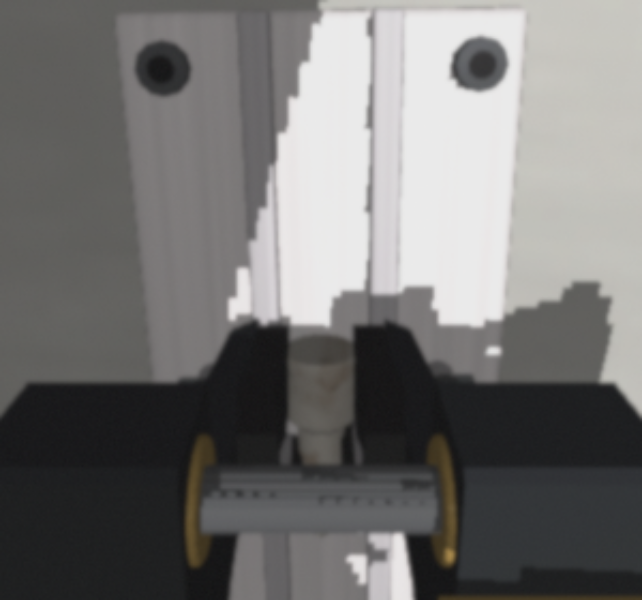

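```bash
python3 -m pendant '[[[0,0,0],[0,-0.003,0],0.1],[[0,0,0],[0,-0.003,0],0.27],[[0,0,0],[0,-0.003,0],0.27],[[0,0,0],[0,-0.003,0],0.27],[[0,0,0],[0,-0.003,-0.004],0.27],[[0,0,0],[0,-0.003,-0.02],0.27],[[0,0,0],[0,-0.003,-0.06],0.27],[[0,0,0],[0,-0.003,-0.1],0.27],[[0,0,0],[0,-0.003,-0.1],0.27],[[0,0,0],[0,-0.003,-0.1],0.27]]'
python3 - <<'E'
from h import *
st=r.get_state();s=r.snapshot("wrist");np.savez("w7.npz",**s,tool_pos=st["tool_pos"],eef_rot=st["eef_rot"])
cv2.imwrite("pics/w7.png",cv2.resize(s["image"][:,:,::-1][100:380,130:430],(642,600)))
E
```

```text
clock: 10.9
tool_pos: [0.5034, -0.0886, 0.1251]
eef_rot: [0.678, 0.735, 0.0, 0.001]
contact_force: [0.1, -0.3, -0.7]
opening: 0.27
```

View pics/w7.png

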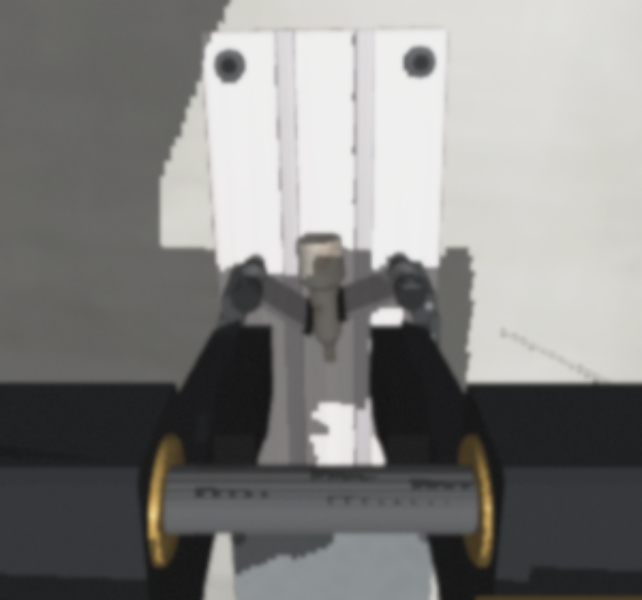

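The nozzle lies in the channel with its shank holding the leaves open. The hinge posts are at (245,285) and (410,282), and they leave too little room for the gripping fingers. I'll turn the closed gripper 90° so it is only one finger's width across, then push on the blunt face.

```bash
python3 -m pendant '[[[0,0,-0.14],[0.002,-0.036,0],0],[[0,0,-0.28],[0.002,-0.036,0],0],[[0,0,-0.42],[0.002,-0.036,0],0],[[0,0,-0.56],[0.002,-0.036,0],0],[[0,0,-0.7],[0.002,-0.036,0],0],[[0,0,-0.84],[0.002,-0.036,0],0],[[0,0,-0.98],[0.002,-0.036,0],0],[[0,0,-1.12],[0.002,-0.036,0],0],[[0,0,-1.26],[0.002,-0.036,0],0],[[0,0,-1.4],[0.002,-0.036,0],0]]'
python3 -m pendant '[[[0,0,-0.1],[0,0,0],0],[[0,0,-0.171],[0,0,0],0],[[0,0,-0.171],[0,0,0],0],[[0,0,-0.171],[0,0,0],0]]'
python3 - <<'E'
from h import *
st=r.get_state();print(st["q"].round(2));R=Rot.from_quat(st["eef_rot"]).as_matrix();print(R.round(3))
s=dict(np.load("w7.npz"))
X=ray(s,(130+319*300/642,100+238*280/600),.022,s);Rz=Rot.from_euler('z',4.8,degrees=True).as_matrix()
print("blunt",Rz.T@(X-[.517,-.0855,0]),"tcp",Rz.T@(st["tool_pos"]-[.517,-.0855,0]))
X=ray(s,(130+330*300/642,100+358*280/600),.019,s);print("tip",Rz.T@(X-[.517,-.0855,0]))
E
```

```text
clock: 11.95
tool_pos: [0.4656, -0.0888, 0.123]
eef_rot: [0.042, 0.999, 0.0, -0.002]
contact_force: [0.1, 0.2, 0.0]
opening: 0.007
clock: 12.35
tool_pos: [0.466, -0.0887, 0.1236]
eef_rot: [-0.04, 0.999, 0.0, -0.001]
contact_force: [0.5, 0.1, -0.2]
opening: -0.003
[ 0.55  0.82 -0.77  2.1   1.    0.65  2.29]
[[-0.997 -0.08  -0.002]
 [-0.08   0.997  0.001]
 [ 0.002  0.001 -1.   ]]
blunt [-0.01439988 -0.00119854  0.022     ] tcp [-0.05111443  0.00109052  0.12359672]
tip [0.03855502 0.0032007  0.019     ]
```

```bash
python3 -m pendant '[[[0,0,0],[0,-0.001,0.04],0],[[0,0,0],[0,-0.001,0.07],0],[[0,0,0],[0,-0.001,0.09],0],[[0,0,0],[0,-0.001,0.097],0],[[0,0,0],[0,-0.001,0.098],0],[[0,0,0],[0,-0.001,0.098],0],[[0,0,0],[0,-0.001,0.098],0]]'
python3 -m pendant '[[[0,0,0],[-0.003,0,0],0],[[0,0,0],[-0.006,0,0],0],[[0,0,0],[-0.009,0,0],0],[[0,0,0],[-0.012,0,0],0],[[0,0,0],[-0.014,0,0],0],[[0,0,0],[-0.014,0,0],0]]'
```

```text
clock: 13.05
tool_pos: [0.4672, -0.0897, 0.0276]
eef_rot: [-0.041, 0.999, 0.0, 0.001]
contact_force: [0.3, 0.0, 0.1]
opening: 0.003
clock: 13.65
tool_pos: [0.481, -0.0885, 0.0267]
eef_rot: [-0.041, 0.999, 0.0, 0.0]
contact_force: [-0.5, 0.5, 0.4]
opening: 0.004
```

```bash
python3 -m pendant '[[[0,0,0],[-0.003,0,0.0005],0],[[0,0,0],[-0.006,0,0.001],0],[[0,0,0],[-0.009,0,0.001],0],[[0,0,0],[-0.012,0,0.001],0],[[0,0,0],[-0.012,0,0.001],0]]'
python3 -m pendant '[[[0,0,0],[-0.003,0,0],0],[[0,0,0],[-0.006,0,0],0],[[0,0,0],[-0.009,0,0],0],[[0,0,0],[-0.012,0,0],0],[[0,0,0],[-0.012,0,0],0]]'
python3 - <<'E'
from h import *
s=r.snapshot("top");im=s["image"][:,:,::-1]
b=r.snapshot("scene")["image"][:,:,::-1][150:260,240:380]
o=np.zeros((520,800,3),np.uint8);o[:500,:325]=cv2.resize(im[145:270,300:381],(325,500),interpolation=cv2.INTER_CUBIC);o[:366,330:796]=cv2.resize(b,(466,366),interpolation=cv2.INTER_CUBIC)
cv2.imwrite("pics/t8.png",o)
E
```

```text
clock: 14.15
tool_pos: [0.4916, -0.0876, 0.0254]
eef_rot: [-0.041, 0.999, -0.0, -0.001]
contact_force: [-3.9, -0.4, 0.3]
opening: 0.004
clock: 14.65
tool_pos: [0.5024, -0.0864, 0.0253]
eef_rot: [-0.041, 0.999, 0.0, -0.002]
contact_force: [-7.2, 2.0, 2.6]
opening: 0.006
```

View pics/t8.png

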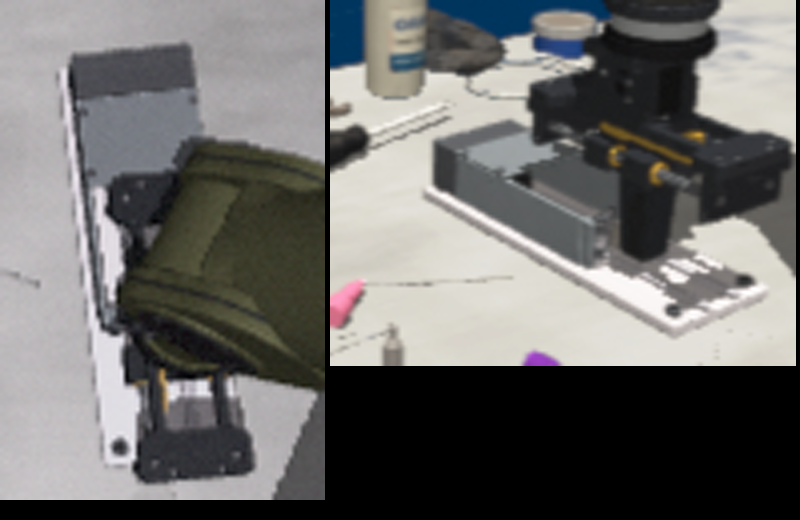

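The closed gripper is entering the doorway at about 7 N, the flap's ordinary resistance, with the tip at about 53 mm.

```bash
python3 -m pendant '[[[0,0,0],[-0.003,0,0],0],[[0,0,0],[-0.006,0,0],0],[[0,0,0],[-0.009,0,0],0],[[0,0,0],[-0.009,0,0],0]]'
python3 -m pendant '[[[0,0,0],[-0.003,0,0],0],[[0,0,0],[-0.006,0,0],0],[[0,0,0],[-0.009,0,0],0],[[0,0,0],[-0.009,0,0],0]]'
python3 -m pendant '[[[0,0,0],[-0.003,0,0],0],[[0,0,0],[-0.006,0,0],0],[[0,0,0],[-0.009,0,0],0],[[0,0,0],[-0.009,0,0],0]]'
```

```text
clock: 15.15
tool_pos: [0.5124, -0.0854, 0.0253]
eef_rot: [-0.041, 0.999, 0.0, -0.001]
contact_force: [-4.9, 1.6, -0.7]
opening: 0.005
clock: 15.55
tool_pos: [0.5192, -0.0859, 0.0249]
eef_rot: [-0.041, 0.999, -0.001, -0.003]
contact_force: [-9.0, -0.1, 1.1]
opening: 0.008
clock: 15.95
tool_pos: [0.5317, -0.0842, 0.0254]
eef_rot: [-0.041, 0.999, 0.0, 0.0]
contact_force: [-2.2, 0.6, -2.1]
opening: 0.008
```

```bash
for i in 1; do python3 -m pendant '[[[0,0,0],[-0.001,0,0],0],[[0,0,0],[-0.002,0,0],0],[[0,0,0],[-0.002,0,0],0]]' | egrep "tool|contact"; python3 -m pendant '[[[0,0,0],[-0.001,0,0],0],[[0,0,0],[-0.002,0,0],0],[[0,0,0],[-0.002,0,0],0]]'| egrep "tool|contact"; done
```

```text
tool_pos: [0.5328, -0.0845, 0.0255]
contact_force: [-5.4, 0.1, -1.4]
tool_pos: [0.5346, -0.084, 0.0256]
contact_force: [-5.9, 0.9, -1.5]
```

```bash
python3 -m pendant '[[[0,0,0],[-0.001,0,0],0],[[0,0,0],[-0.001,0,0],0],[[0,0,0],[-0.001,0,0],0]]' | egrep "tool|contact"
```

```text
tool_pos: [0.5351, -0.0836, 0.0256]
contact_force: [-7.7, 1.4, 0.0]
```

```bash
python3 -m pendant '[[[0,0,0],[-0.001,0,0],0],[[0,0,0],[-0.001,0,0],0],[[0,0,0],[-0.001,0,0],0]]' | egrep "tool|contact";python3 - <<'E'
from h import *
s=r.snapshot("top");im=s["image"][:,:,::-1]
w=r.snapshot("wrist")["image"][:,:,::-1]
o=np.zeros((520,800,3),np.uint8);o[:500,:325]=cv2.resize(im[145:270,300:381],(325,500),interpolation=cv2.INTER_CUBIC);o[:353,330:800]=cv2.resize(w,(470,353))
cv2.imwrite("pics/t9.png",o)
E
```

```text
tool_pos: [0.5366, -0.0842, 0.0256]
contact_force: [-5.3, 0.3, -0.7]
```

View pics/t9.png

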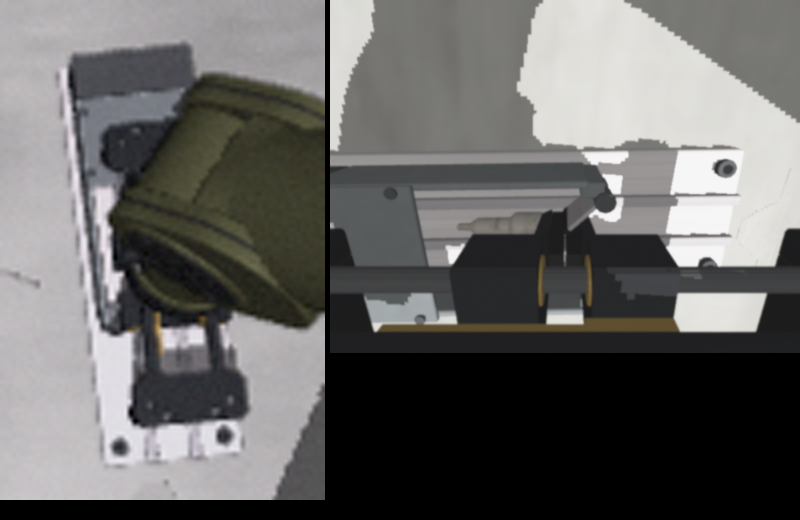

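The wrist view shows the nozzle straight in the chamber, its tip at (459,227) still short of the cover edge at about column 418. The force came from leaf rub and dropped as the nozzle slid. I'll keep going in small steps.

```bash
python3 -m pendant '[[[0,0,0],[-0.001,0,0],0],[[0,0,0],[-0.002,0,0],0],[[0,0,0],[-0.002,0,0],0]]' | egrep "tool|contact"; python3 -m pendant '[[[0,0,0],[-0.001,0,0],0],[[0,0,0],[-0.002,0,0],0],[[0,0,0],[-0.002,0,0],0]]'| egrep "tool|contact"
```

```text
tool_pos: [0.5378, -0.085, 0.0255]
contact_force: [-6.4, -1.5, 1.4]
tool_pos: [0.5406, -0.0839, 0.0256]
contact_force: [-5.2, 0.6, -2.0]
```

```bash
python3 -m pendant '[[[0,0,0],[-0.001,0,0],0],[[0,0,0],[-0.002,0,0],0],[[0,0,0],[-0.002,0,0],0]]' | egrep "tool|contact"; python3 -m pendant '[[[0,0,0],[0,0,0],0],[[0,0,0],[0,0,0],0]]'| egrep "tool|contact"
```

```text
tool_pos: [0.5418, -0.0831, 0.0255]
contact_force: [-7.5, 0.8, 0.8]
tool_pos: [0.5418, -0.0831, 0.0255]
contact_force: [-7.0, 1.3, -0.1]
```

```bash
python3 -m pendant '[[[0,0,0],[-0.001,0,0],0],[[0,0,0],[-0.002,0,0],0],[[0,0,0],[-0.002,0,0],0]]' | egrep "tool|contact"; python3 -m pendant '[[[0,0,0],[-0.001,0,0],0],[[0,0,0],[-0.0015,0,0],0],[[0,0,0],[-0.0015,0,0],0]]'| egrep "tool|contact"
```

```text
tool_pos: [0.5427, -0.0832, 0.0254]
contact_force: [-9.0, 0.6, 1.3]
tool_pos: [0.5435, -0.0836, 0.0252]
contact_force: [-10.2, 0.7, 2.6]
```

```bash
python3 -m pendant '[[[0,0,0],[-0.001,0,0],0],[[0,0,0],[-0.001,0,0],0],[[0,0,0],[-0.001,0,0],0]]' | egrep "tool|contact"
```

```text
tool_pos: [0.5455, -0.0848, 0.0253]
contact_force: [-8.7, -2.1, 0.8]
```

```bash
python3 -m pendant '[[[0,0,0],[-0.001,0,0],0],[[0,0,0],[-0.0015,0,0],0],[[0,0,0],[-0.0015,0,0],0]]' | egrep "tool|contact"; python3 -m pendant '[[[0,0,0],[-0.001,0,0],0],[[0,0,0],[-0.001,0,0],0],[[0,0,0],[-0.001,0,0],0]]'| egrep "tool|contact"
```

```text
tool_pos: [0.547, -0.0846, 0.0252]
contact_force: [-9.1, -2.5, 0.9]
tool_pos: [0.5497, -0.0833, 0.0255]
contact_force: [-4.7, -0.2, -1.3]
```

```bash
python3 -m pendant '[[[0,0,0],[-0.001,0,0],0],[[0,0,0],[-0.001,0,0],0],[[0,0,0],[-0.001,0,0],0]]' | egrep "tool|contact"
```

```text
tool_pos: [0.5508, -0.0831, 0.0256]
contact_force: [-5.3, 0.4, -0.5]
```

```bash
python3 -m pendant '[[[0,0,0],[-0.001,0,0],0],[[0,0,0],[-0.002,0,0],0],[[0,0,0],[-0.002,0,0],0]]' | egrep "tool|contact"; python3 -m pendant '[[[0,0,0],[-0.001,0,0],0],[[0,0,0],[-0.0015,0,0],0],[[0,0,0],[-0.0015,0,0],0]]'| egrep "tool|contact"
```

```text
tool_pos: [0.5557, -0.0825, 0.0264]
contact_force: [0.7, -0.7, -0.1]
tool_pos: [0.5555, -0.0825, 0.0259]
contact_force: [-0.7, 0.5, 0.9]
```

```bash
python3 -m pendant '[[[0,0,0],[-0.001,0,0],0],[[0,0,0],[-0.001,0,0],0],[[0,0,0],[-0.001,0,0],0]]' | egrep "tool|contact"
```

```text
tool_pos: [0.556, -0.0824, 0.0257]
contact_force: [-0.4, 0.2, 1.0]
```

The leaves have slipped off behind the fingers and the force is near zero, so the stop will now read clearly.

```bash
python3 -m pendant '[[[0,0,0],[-0.001,0,0],0],[[0,0,0],[-0.001,0,0],0],[[0,0,0],[-0.001,0,0],0]]' | egrep "tool|contact"; python3 -m pendant '[[[0,0,0],[-0.001,0,0],0],[[0,0,0],[-0.001,0,0],0],[[0,0,0],[-0.001,0,0],0]]' | egrep "tool|contact"; python3 -m pendant '[[[0,0,0],[-0.001,0,0],0],[[0,0,0],[-0.001,0,0],0],[[0,0,0],[-0.001,0,0],0]]'| egrep "tool|contact"
```

```text
tool_pos: [0.5569, -0.0823, 0.0257]
contact_force: [0.1, 0.1, 0.3]
tool_pos: [0.558, -0.0822, 0.0257]
contact_force: [-1.0, 0.4, -0.8]
tool_pos: [0.559, -0.0821, 0.0257]
contact_force: [0.7, -0.2, 0.2]
```

```bash
python3 -m pendant '[[[0,0,0],[-0.001,0,0],0],[[0,0,0],[-0.001,0,0],0],[[0,0,0],[-0.001,0,0],0]]' | egrep "tool|contact"
```

```text
tool_pos: [0.56, -0.0821, 0.0257]
contact_force: [0.5, -0.8, 0.6]
```

```bash
python3 -m pendant '[[[0,0,0],[-0.001,0,0],0],[[0,0,0],[-0.001,0,0],0],[[0,0,0],[-0.001,0,0],0]]' | egrep "tool|contact"; python3 -m pendant '[[[0,0,0],[-0.001,0,0],0],[[0,0,0],[-0.001,0,0],0],[[0,0,0],[-0.001,0,0],0]]' | egrep "tool|contact"; python3 -m pendant '[[[0,0,0],[-0.001,0,0],0],[[0,0,0],[-0.001,0,0],0],[[0,0,0],[-0.001,0,0],0]]'| egrep "tool|contact"
```

```text
tool_pos: [0.5609, -0.082, 0.0257]
contact_force: [0.1, -0.5, 0.3]
tool_pos: [0.5619, -0.0819, 0.0257]
contact_force: [-0.7, -0.4, 0.5]
tool_pos: [0.5629, -0.0818, 0.0257]
contact_force: [0.6, 0.3, 0.0]
```

```bash
python3 -m pendant '[[[0,0,0],[-0.001,0,0],0],[[0,0,0],[-0.001,0,0],0],[[0,0,0],[-0.001,0,0],0]]' | egrep "tool|contact"
```

```text
tool_pos: [0.5639, -0.0817, 0.0257]
contact_force: [0.4, 0.9, -0.5]
```

```bash
python3 -m pendant '[[[0,0,0],[-0.001,0,0],0],[[0,0,0],[-0.001,0,0],0],[[0,0,0],[-0.001,0,0],0]]' | egrep "tool|contact"; python3 -m pendant '[[[0,0,0],[-0.001,0,0],0],[[0,0,0],[-0.001,0,0],0],[[0,0,0],[-0.001,0,0],0]]' | egrep "tool|contact"; python3 -m pendant '[[[0,0,0],[-0.001,0,0],0],[[0,0,0],[-0.001,0,0],0],[[0,0,0],[-0.001,0,0],0]]'| egrep "tool|contact"
```

```text
tool_pos: [0.5649, -0.0816, 0.0257]
contact_force: [-1.1, -0.6, 0.2]
tool_pos: [0.566, -0.0816, 0.0257]
contact_force: [0.2, -0.1, -0.6]
tool_pos: [0.5664, -0.0816, 0.0256]
contact_force: [-2.4, 1.0, 1.9]
```

```bash
python3 -m pendant '[[[0,0,0],[-0.001,0,0],0],[[0,0,0],[-0.001,0,0],0],[[0,0,0],[-0.001,0,0],0]]' | egrep "tool|contact"
```

```text
tool_pos: [0.567, -0.0816, 0.0256]
contact_force: [-5.2, -1.2, 2.8]
```

Force has risen steadily over two steps (2.4 N, then 5.2 N) while the motion shortened, as the rubber should feel. I'll hold briefly and check with a picture.

```bash
python3 -m pendant '[[[0,0,0],[0,0,0],0],[[0,0,0],[0,0,0],0],[[0,0,0],[0,0,0],0]]' | egrep "tool|contact"
python3 - <<'E'
from h import *
cv2.imwrite("pics/w10.png",r.snapshot("wrist")["image"][:,:,::-1])
E
```

```text
tool_pos: [0.5672, -0.0816, 0.0256]
contact_force: [-5.0, -0.6, 3.2]
```

The viewer's limit is reached, so I'll go by numbers from here. I'll ease back 2 mm and lift straight up.

```bash
python3 -m pendant '[[[0,0,0],[0.001,0,0],0],[[0,0,0],[0.002,0,0],0],[[0,0,0],[0.002,0,0],0],[[0,0,0],[0.002,0,-0.005],0],[[0,0,0],[0.002,0,-0.015],0],[[0,0,0],[0.002,0,-0.04],0],[[0,0,0],[0.002,0,-0.08],0],[[0,0,0],[0.002,0,-0.12],0],[[0,0,0],[0.002,0,-0.16],0],[[0,0,0],[0.002,0,-0.16],0]]'
python3 -m pendant '[[[0,0,0],[0.05,0.03,-0.02],0],[[0,0,0],[0.05,0.08,-0.04],0],[[0,0,0],[0.05,0.13,-0.06],0],[[0,0,0],[0.05,0.18,-0.06],0],[[0,0,0],[0.05,0.23,-0.06],0],[[0,0,0],[0.05,0.28,-0.06],0],[[0,0,0],[0.05,0.3,-0.06],0],[[0,0,0],[0.05,0.3,-0.06],0],[[0,0,0],[0.05,0.3,-0.06],0]]'
python3 - <<'E'
from h import *
s=r.snapshot("top");np.savez("t11.npz",**s);s0=dict(np.load("top0.npz"))
g0=cv2.cvtColor(s0["image"],cv2.COLOR_RGB2GRAY).astype(int);g=cv2.cvtColor(s["image"],cv2.COLOR_RGB2GRAY).astype(int)
print("chamber/flap area now and start, cols 322-358")
for v in range(186,236,2):print(v,g[v,322:360:2],'|',g0[v,322:360:2])
for p in((236,209),(254,251)):print(p,np.abs(g-g0)[p[1]-8:p[1]+9,p[0]-8:p[0]+9].mean())
Rz=Rot.from_euler('z',4.8,degrees=True).as_matrix()
for X in((.113,0,.019),(.091,0,.052),(.06,0,.028),(.04,0,.02),(.026,0,.04),(0,.02,.045),(0,0,.045)):print(X,proj(s,np.array([.517,-.0855,0])+Rz@X))
E
```

```text
clock: 26.0
tool_pos: [0.5697, -0.0801, 0.1921]
eef_rot: [-0.041, 0.999, 0.0, 0.006]
contact_force: [0.8, -0.3, 0.3]
opening: 0.004
clock: 26.9
tool_pos: [0.4912, 0.2139, 0.2458]
eef_rot: [-0.042, 0.999, -0.0, 0.0]
contact_force: [0.2, -0.7, -0.5]
opening: 0.007
chamber/flap area now and start, cols 322-358
186 [ 71  72  69  71  72  95 150 144 143 142 145 146 144 147 117 202 199 199
 198] | [106 108 113 110 109 112 111 112 112 110 111 112 110 113  92 159 153 153
 153]
188 [ 46  70  69  67  69  70  68 105 146 145 149 146 150 150 160 134 133 104
 151] | [ 70 109 113 112 109 107 112 110 113 112 114 112 116 119 126 156 160 161
 159]
190 [ 68  72  70  73  71  79  72  71  92 119 229 232 218  71  58  99  98 101
  99] | [111 107 112 112 119 109 136 124 142 150 183 188 181 100  80 162 159 159
 158]
192 [ 78 116 117  91 101 125  80  91  89 102 136 166 125  78  47  83  97 101
  98] | [123 186 186 131 159 196 201 194 183 158 200 197 195 107  64 134 161 157
 159]
194 [ 79 126 124 103 101 122  85 108 109  99 111 125 125  96  52  79  97  99
  98] | [121 199 199 159 157 197 200 194 185 156 171 197 1
[... 2839 characters left out ...]
202 200 162 172 203 200 201 200 188
 166]
232 [71 67 70 70 66 68 65 65 65 65 66 69 69 67 66 63 67 65 63] | [130 204 202 200 204 194 168 172 203 202 201 157 178 202 201 202 200 190
 165]
234 [72 65 68 67 69 68 65 66 68 66 67 69 66 65 67 66 64 64 63] | [164 202 203 201 201 194 177 163 203 202 201 133 158 203 202 201 202 191
 164]
(236, 209) 66.96539792387543
(254, 251) 85.34948096885813
(0.113, 0, 0.019) [334.6443497  184.32665301]
(0.091, 0, 0.052) [336.82644725 189.6479584 ]
(0.06, 0, 0.028) [337.17474588 202.87597077]
(0.04, 0, 0.02) [337.69023472 210.72869227]
(0.026, 0, 0.04) [339.09711842 214.69984193]
(0, 0.02, 0.045) [332.7912914  224.91379449]
(0, 0, 0.045) [340.42485571 224.20015969]
```

The nozzle's blunt end shows at row 203, about x = 61 mm, so the tip is about 113 mm past the doorway. The arm hides the flap, so I'll move it aside and check.

```bash
python3 -m pendant '[[[0,0,0],[0.02,0.04,-0.01],0],[[0,0,0],[0.04,0.08,-0.02],0],[[0,0,0],[0.06,0.12,-0.03],0],[[0,0,0],[0.08,0.16,-0.04],0],[[0,0,0],[0.1,0.2,-0.05],0],[[0,0,0],[0.12,0.236,-0.05],0],[[0,0,0],[0.14,0.236,-0.05],0],[[0,0,0],[0.14,0.236,-0.05],0],[[0,0,0],[0.14,0.236,-0.05],0]]'
python3 - <<'E'
from h import *
for n in("top","scene"):
    s=r.snapshot(n);np.savez(n+"12.npz",**s);s0=dict(np.load(n+"0.npz"))
    g0=cv2.cvtColor(s0["image"],cv2.COLOR_RGB2GRAY).astype(int);g=cv2.cvtColor(s["image"],cv2.COLOR_RGB2GRAY).astype(int)
    for X in((.5628,.1896,.03),(.4504,.1413,.03)):
        u,v=proj(s,X).astype(int);print(n,"standing",(u,v),np.abs(g-g0)[v-9:v+10,u-9:u+10].mean().round(1))
    if n=="top":
        for v in range(186,232,2):print(v,g[v,322:360:2],'|',g0[v,322:360:2])
    else:
        u,v=proj(s,np.array([.517,-.0855,.03])).astype(int);print("flap",u,v,np.abs(g-g0)[v-14:v+15,u-20:u+21].mean())
        d=(np.abs(g-g0)[170:250,260:375]>35).astype(np.uint8);k,l,st,c=cv2.connectedComponentsWithStats(d)
        print([(st[i].tolist(),c[i].round()) for i in range(1,k) if st[i,4]>8])
E
```

```text
clock: 27.85
tool_pos: [0.3345, 0.4353, 0.2955]
eef_rot: [-0.04, 0.999, -0.001, 0.001]
contact_force: [1.0, 0.2, -0.7]
opening: 0.001
top standing (np.int64(236), np.int64(208)) 32.2
top standing (np.int64(253), np.int64(250)) 37.4
186 [122 122 125 124 127 122 126 126 125 126 126 126 125 125 101 174 173 172
 174] | [106 108 113 110 109 112 111 112 112 110 111 112 110 113  92 159 153 153
 153]
188 [ 78 123 125 127 123 123 125 126 125 127 126 126 131 132 142 175 177 179
 176] | [ 70 109 113 112 109 107 112 110 113 112 114 112 116 119 126 156 160 161
 159]
190 [124 122 123 126 134 122 118 113 160 167 205 208 205 111  84 179 181 178
 178] | [111 107 112 112 119 109 136 124 142 150 183 188 181 100  80 162 159 159
 158]
192 [138 211 206 142 177 218 137 161 137 174 222 220 219 120  72 152 177 176
 177] | [123 186 186 131 159 196 201 194 183 158 200 197 195 107  64 134 161 157
 159]
194 [134 221 221 175 175 217 117 181 126 174 190 222 218 161  78 134 174 178
 175] | [121 199 199 159 157 197 200 194 185 156 171 197 196 140  67 122 156 158
 156]
196 [132 221 221 212 176 210 119 154 134 181 190
[... 2422 characters left out ...]
03  83  75  80 124 102 118 100 145 157 177 152 193  99 213 221 159
 180] | [186 185  70  69  71 109  92 103  86 131 142 157 133 173  86 187 200 144
 162]
228 [157 219 193  49 169 208 179 223 223 223 214 193 197 223 219 224 221 193
 183] | [140 200 173  45 152 185 159 202 204 204 190 173 177 199 200 201 200 170
 161]
230 [150 223 222 222 222 217 185 223 223 223 222 182 193 223 221 222 221 212
 184] | [134 203 203 202 202 199 163 202 204 202 200 162 172 203 200 201 200 188
 166]
scene standing (np.int64(213), np.int64(239)) 11.9
scene standing (np.int64(260), np.int64(257)) 72.6
flap 330 219 8.378469301934398
[([42, 38, 12, 6, 20], array([49., 40.])), ([0, 62, 58, 18, 785], array([23., 72.]))]
```

The flap rows (222–228) match the starting, shut picture. The nozzle's collar end is at rows 192–202, in the middle of the channel. I'll hand in.

```bash
python3 -c "
from plant import r
print(r.finish_job())"
```

```text
the job is handed in; nothing more can be done
None
```

The nozzle is in the gauge against the rubber stop with the flap shut behind it, and I handed the job in at about 28 s. No verdict was reported.

- **What I did:** I gripped the nozzle by its collar, laid it in the channel and started it through the flap. I finished the push on its blunt end with the gripper closed and turned 90°. The rubber showed as a steady rise to about 5 N, with the tip about 113–117 mm past the doorway. I then eased back 2 mm and lifted the hand out.
- **What the last checks showed:** In the top camera's pixel values, the flap rows match the starting picture, so the leaves are shut. The blunt end is about 61 mm past the doorway on the centre line. The hand is clear and its force reading is near zero.
- **What went wrong:** On the first push the gripping fingers jammed, I believe on the hinge posts. The wrist force reached about 62 N, under the 120 N limit, before I backed off. If any of that load went through the gripper's body rather than the fingers, the 40 N limit may have been broken; I can't tell.
- **What I could not check:**
    - **Final look:** I reached the 12-picture limit, so the end state was judged from pixel values only.
    - **Standing nozzles:** The comparison was spoiled by shadows and the arm blocking the view. Only one view of the first nozzle looked unchanged. My path stayed well clear of both, and I saw no sign of contact.

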